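# Clamp the sheet-metal housing and hold the thickness probe on its marked spot

### The job

First swing the fixture's cam lever all the way round so that the jaw slides the sheet-metal housing up against the end stop and locks it there. Then take the thick steel thickness probe out of the rack and hold its sprung foot inside the scribed ring on the housing's sloping face, square to that face, pressing lightly so that the foot is about half way in but never rammed hard. Finish while still holding the probe there, with the housing still clamped and the small things around the fixture and the rack not knocked away.

Things in the scene. Friction and masses are not known exactly. Their poses are not given: they have to be found in the camera images.
- fixture: Fixed grey clamping fixture, base plate 200 (x) x 260 (y) x 16 mm thick; origin on the bench under the plate, plate spans x -100..100, y -145..115 mm. Local +y points from jaw to end stop, local +x to the 42 mm high (over the bench) back fence. End stop face at y = +85 mm; jaw (46 mm high over the bench) on the -y side of the housing, moving 12 mm towards +y as the lever is swung. Cam lever pivot (vertical axis) at local x 0, y -115 mm.
- cam (a joint): Cam lever angle, rad, about the vertical pivot of the fixture. 0 = open, lever points along the fixture's -y (away from the housing); 1.57 = locked at its stop, lever points along the fixture's -x. It grows clockwise seen from above, starts at 0 to 0.2 and stays where it is left; about 2 to 3 N at the knob moves it, and jaw and housing go with it.
- cam_knob (a point): On the axis of the black upright cylindrical knob at the end of the cam lever, 18 mm diameter, standing from 36 to 82 mm over the bench, 90 mm from the pivot axis; point is 61 mm over the bench. The lever bar below it is 16 mm wide, 34 to 43 mm over the bench.
- housing: Loose bent sheet-metal housing 140 (x) x 130 (y) mm, about 0.7 kg, 30 mm high in front (-x) rising to 95 mm at the back (+x): its top is a flat face sloping 25 degrees. Origin: centre of its underside, which lies on the fixture plate 16 mm over the bench. Its axes lie along the fixture's. It starts 3.5 to 7 mm short of the end stop; home against the stop its origin is at fixture y = +20 mm. Louvres up to 4 mm high on the +y half of the sloping face.
- spot (a point): Centre (punch dot) of the ring scribed on the sloping face, ring 30 mm inside and 36 mm outside diameter. z axis is the outward normal of the face (leaning 25 degrees from vertical towards the housing's -x), x axis runs up the slope, y along the housing's y. 27 mm to the -y side of the housing's middle.
- rack: Fixed grey plastic rack block 170 (x) x 50 (y) x 62 mm high with three sockets in a row along its x, 50 mm apart, in it stand the probe and two slimmer tools in any order. Origin: centre of its underside.
- probe: Thickness probe, plain steel, about 0.18 kg, standing in a rack socket: the thickest of the three tools, a smooth round barrel 28 mm diameter and 75 mm long above the rack (a dark band near its top). Origin on its axis at the barrel's lower shoulder, which rests on the rack's top (62 mm over the bench); z axis runs up along the barrel. Below the shoulder a nose of 17 mm diameter reaches 30 mm down, and out of it the sprung foot 14 mm diameter, 20 mm more.
- probe_tip (a point): Centre of the end face of the probe's sprung foot, 50 mm below the probe's origin when not pressed. The foot moves up to 12 mm into the nose against a spring of 0.7 N per mm (half way in: about 4 N; bottomed: 8.4 N).
- scriber: Slim scriber in the rack, shaft 10 mm diameter, 68 mm above the rack. Leave it.
- punch: Short punch in the rack, 20 mm diameter, 44 mm above the rack. Leave it.
- tube: Bystander: piece of steel box tube 40 x 90 x 30 mm lying on the bench.
- spacer: Bystander: steel ring 48 mm diameter, 16 mm high.
- parallel: Bystander: dark steel bar 70 x 25 x 20 mm.
- tin: Bystander: closed painted tin 76 mm diameter, 110 mm high.
Not all that is in view belongs to the job. Leave any orange or turquoise look-alike of the housing alone.

How it is judged:
On the way, in this order (a step that is already met when the one before it is completed fails the run):
1. cam lever swung to its locked end and housing against the end stop (value of joint cam above 1.4 rad and y of housing in the frame of fixture above 0.0178 m), for 0.2 s.
2. probe lifted out of the rack (height (world z) of probe_tip above 0.065 m and contact force between probe and the fingers above 1 N), for 0.2 s.
At the end, for the whole second after the job is handed in: Gripper holds the probe at rest: foot centre within 8 mm of the ring centre, axis within 0.15 rad of the face normal, pressing the housing with 1.5 to 8 N (not bottomed); cam lever past 1.4 rad and the housing within about 2 mm of the end stop (all of step 1 and distance between probe_tip and spot below 0.008 m and angle between the z axis of probe and the z axis of spot, either way round below 0.15 rad and contact force between probe and housing between 1.5 and 8 N and contact force between probe and the fingers above 1 N and linear speed of probe below 0.02 m/s); the arm keeps its last pose, push and grip.
It fails at once if a thing around the fixture or in the rack is knocked more than 40 mm away (distance of any of scriber, punch, tube, spacer, parallel, tin from where it was at the start of the episode above 0.04 m).
It fails at once if the probe is rammed into the housing (over 20 N) (contact force between probe and housing above 20 N).
It also fails if it takes over 54 s, if anything falls off the work surface, if the arm or the gripper's body presses on something with over 40 N, if the wrist force passes 120 N, or if a joint passes its speed limit or range.

### The arm

A 6-joint arm with a two-finger parallel gripper is mounted at the origin on the work surface. World frame = base frame: x ahead of the robot, y to its left, z up, the work surface at z = 0. Lengths are in m, angles in rad, forces in N, time in s.
With the tool pointing down it reaches from about 0.35 to 0.85 m from the base axis. Payload 8.1 kg.
Tool frame: the origin (TCP) lies on the centre line of the jaws, within the pads' length; the fingertips stand robot.tip_extent ahead of it and the grasp point (between the pads) lies 11 mm behind it (robot.tip_extent is the distance from the TCP to the fingertips, in m); y points along the fingers, z is the direction in which the jaws open and shut, and the axes are right-handed (so a half turn about y gives the same grasp; the last joint's range is limited). The gripper opens to 93 mm and grips with 3 to 60 N. Pads are 15 mm wide; open, the fingers measure 128 mm over their backs; the gripper's body (75 mm by 188 mm) begins 65 mm behind the grasp point.
Start: joints at [-1.285, 0.13, 1.488, -0, 1.523, -0.085], TCP at [0.217, -0.559, 0.227] pointing down, gripper open.
Joint ranges: [-2.96, 2.96], [-0.89, 2.26], [0.02, 2.5], [-1.34, 4.48], [0, 2.73], [-2.66, 2.66]. Speed limits (rad/s): [2.39, 2.39, 2.79, 3.14, 3.14, 3.14].

### API

Orientations are given as a rotation vector (axis times angle).
In Python, from plant import monitor, optics, robot gives the robot as it stands.
- The arm moves only by the shell command python3 -m inch 'ROWS' [OPENING] [FORCE]. ROWS is JSON, a list that holds one entry, the list of rows, each a list of 6 numbers: the shift along the tool's x, y, z in mm, then the turn, a rotation vector about the tool's x, y, z in rad. A call has 1 to 8 rows; each row shifts and turns the commanded pose from where the row before left it, along the tool's axes as they then stand; what a row does not reach is not made up. A row lasts 1/8 s, in which the tool goes at most 62.5 mm and 10.7 degrees, less where a joint would pass 70% of its speed; a pose out of reach is approached as far as the arm can. A call is refused whole if a number of a shift passes 62.5 or a number of a turn 0.188, either way. A call with a gripper value outside its range is refused whole. OPENING is the finger opening in mm, from 0 to 93, set as the call begins (- or left out, the last holds). The fingers move at their own pace and stop on an object; FORCE is the grip in N (left out, the last holds). Time passes only in rows, so rows that do not move let the fingers close. It gives the time, the measured TCP pose, the force and the opening at its end, in the units of the state.
- monitor.read_state(): the state, without advancing time (a new reading comes with each control period).
- optics.read_camera(name): name is "scene" or "top" or "wrist"; returns a dict with "image" (400x640x3 uint8, blue, green, red), "fx", "fy", "cx", "cy" (pixels), "rvec" (rotation vector, rad) and "tvec" (3), from world to camera coordinates, as OpenCV has them. Camera axes: x right, y down, z forward; pixel columns grow to the right and rows downward; lengths in m; the calibration is good to about 2 mm. The wrist camera is an equidistant fisheye: a pixel r from the principal point sees the ray r / f radians off the axis. A picture is of the moment at which its call begins. There is no depth.
- robot.close_job(): hands the job in, once; it reports no verdict.
The state is a dict: "t": time; "q": joint angles; "dq": joint speeds; "joint_torque": joint torques, N m; "tool_pos": TCP position; "orientation": TCP orientation; "force": force on the tool from outside, world axes, zero at the start; "wrist_torque": the same for the moment, N m; "opening": finger opening in m.
Only numpy, scipy, OpenCV 4.12 (cv2) and the standard library are available. Lean on these libraries where they do the work, as an engineer would, in place of code of your own. Each camera call takes 0.05 s, during which the arm holds its last target.

## Working session

There is one attempt and no reset: what is moved stays moved. The work goes in short steps, Python scripts to look and compute and a shell command to move; the robot and the scene stay as the last step left them, time stands still between calls to the robot, and variables do not carry over. Pictures are saved under pics/ and viewed, and the job is handed in when it is done.

```bash
ls; mkdir -p pics
cat > h.py <<'E'
import numpy as np, cv2
from scipy.spatial.transform import Rotation as R
from plant import monitor, optics, robot
def snap(name,fn):
    c=optics.read_camera(name); cv2.imwrite('pics/'+fn+'.png',c['image']); 
    np.savez('pics/'+fn+'.npz',**c); return c
def load(fn): 
    d=np.load('pics/'+fn+'.npz'); return {k:d[k] for k in d}
def ray(c,u,v):
    x=(u-c['cx'])/c['fx']; y=(v-c['cy'])/c['fy']
    Rm=cv2.Rodrigues(np.array(c['rvec']))[0]; o=-Rm.T@np.array(c['tvec']).ravel()
    d=Rm.T@np.array([x,y,1.]); return o,d/np.linalg.norm(d)
def onz(c,u,v,z):
    o,d=ray(c,u,v); return o+d*(z-o[2])/d[2]
def proj(c,P):
    return cv2.projectPoints(np.array(P,float).reshape(-1,3),np.array(c['rvec'],float),np.array(c['tvec'],float),np.array([[c['fx'],0,c['cx']],[0,c['fy'],c['cy']],[0,0,1]],float),None)[0].reshape(-1,2)
def tri(obs):
    A=np.zeros((3,3));b=np.zeros(3)
    for c,u,v in obs:
        o,d=ray(c,u,v);M=np.eye(3)-np.outer(d,d);A+=M;b+=M@o
    return np.linalg.solve(A,b)
E
python3 - <<'E'
from h import *
s=monitor.read_state()
for k in s: print(k,np.round(s[k],4))
print(robot.tip_extent)
for n in ['scene','top','wrist']:
    c=snap(n,n+'0'); print(n,c['fx'],c['cx'],c['cy'],np.round(c['rvec'],3),np.round(c['tvec'],3))
print(R.from_rotvec(s['orientation']).as_matrix().round(3))
E
```

```text
pics
t 0.0
q [-1.2854  0.1312  1.4892  0.      1.523  -0.0854]
dq [ 0.0016  0.0001  0.0004  0.0013 -0.0013  0.0013]
joint_torque [ 7.00000e-04 -5.59847e+01 -4.91764e+01  7.68000e-02  3.58000e-02
 -2.00000e-04]
tool_pos [ 0.2173 -0.5587  0.2256]
orientation [-0.3788  2.0208 -2.0171]
force [-0.6443 -0.2869 -0.3152]
wrist_torque [ 0.0293 -0.0116 -0.0669]
opening 0.0929
0.008
scene 464.88369568003094 325.509947375821 200.3141402364433 [ 2.053  0.74  -0.396] [-0.332 -0.075  1.705]
top 366.349351862118 316.95289463326617 201.26137466737188 [ 2.127 -2.111  0.169] [0.032 0.44  0.968]
wrist 309.70691628693146 318.1343108420742 198.50143932216812 [-2.406  1.645  0.224] [-0.599 -0.031  0.39 ]
[[-0.932 -0.     0.362]
 [-0.362  0.002 -0.932]
 [-0.    -1.    -0.002]]
```

View pics/scene0.png

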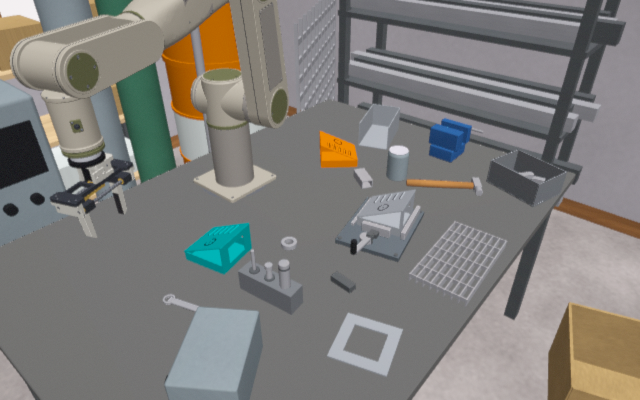

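View pics/top0.png

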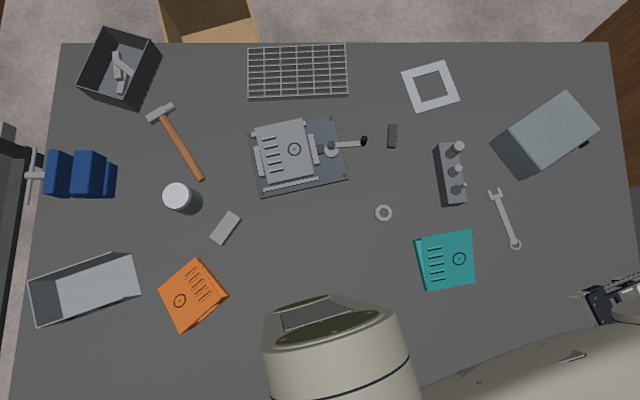

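View pics/wrist0.png

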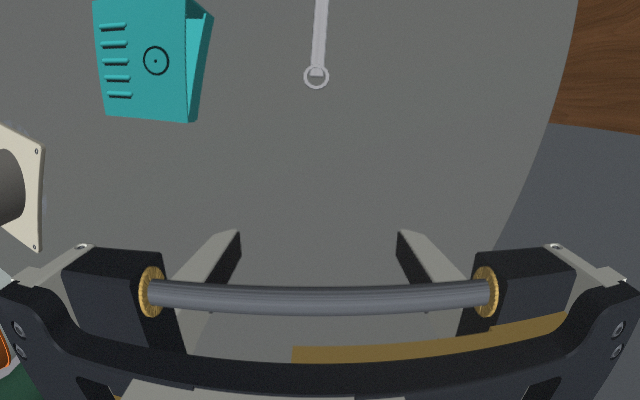

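Run:
```python
from h import *
a=cv2.imread('pics/top0.png')[95:215,225:485]; cv2.imwrite('pics/topc.png',cv2.resize(a,None,fx=3,fy=3,interpolation=cv2.INTER_CUBIC))
b=cv2.imread('pics/scene0.png')[180:320,220:440]; cv2.imwrite('pics/scenec.png',cv2.resize(b,None,fx=3.6,fy=3.6,interpolation=cv2.INTER_CUBIC))
```

```text
(no output)
```

View pics/topc.png

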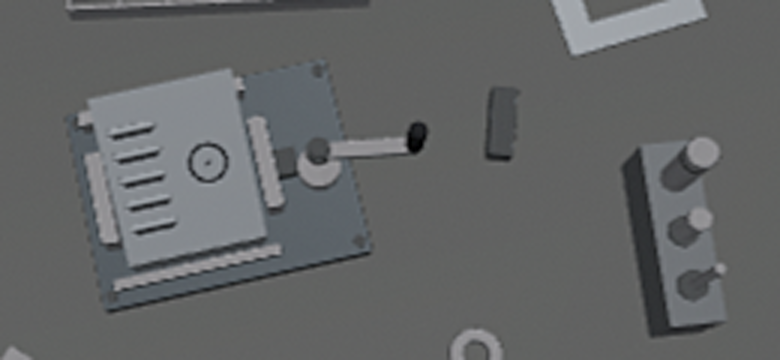

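View pics/scenec.png

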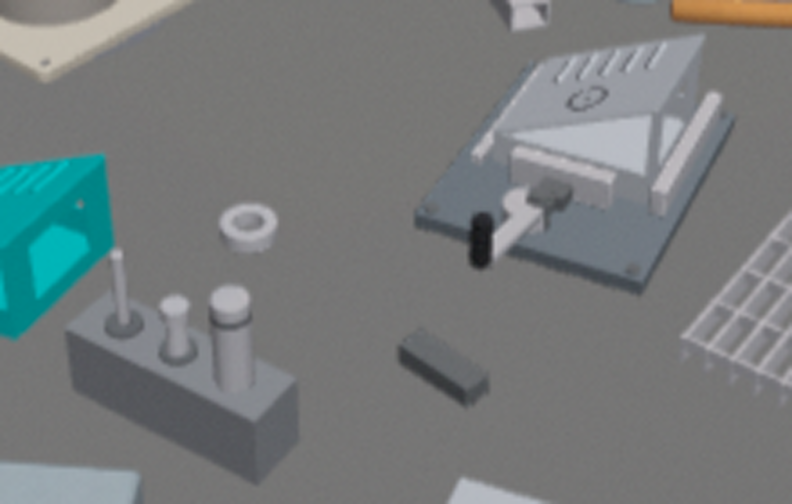

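Run:
```python
from h import *
t=load('top0'); s=load('scene0')
T=lambda x,y:(225+x/3,95+y/3)
S=lambda x,y:(220+x/3.6,180+y/3.6)
for c in (t,s): print('cam',ray(c,320,200)[0].round(3))
for n,p in dict(c1=(328,60),c2=(372,250),c3=(108,311)).items(): print(n,onz(t,*T(*p),.016).round(4))
for n,p in dict(c1=(735,118),c2=(641,292),c3=(414,215)).items(): print('s',n,onz(s,*S(*p),.016).round(4))
print('knob top', onz(t,*T(417,131),.082), onz(s,*S(482,215),.082), tri([(t,*T(417,131)),(s,*S(482,217))]))
print('spot tri',tri([(t,*T(208,162)),(s,*S(587,98))]))
print('probe top tri',tri([(t,*T(704,152)),(s,*S(231,300))]), onz(t,*T(704,152),.137),onz(s,*S(231,300),.137))
print('scriber top',tri([(t,*T(720,269)),(s,*S(116,252))]),'punch',tri([(t,*T(700,219)),(s,*S(174,305))]))
for n,p in dict(a=(697,141),b=(726,318),c=(671,328),d=(640,148)).items(): print('rack',n,onz(t,*T(*p),.062))
```

```text
cam [0.261 0.014 1.031]
cam [ 1.188 -0.917  0.878]
c1 [ 0.7023 -0.0132  0.016 ]
c2 [ 0.5112 -0.0551  0.016 ]
c3 [0.4508 0.1938 0.016 ]
s c1 [0.6495 0.2367 0.016 ]
s c2 [ 0.7116 -0.0192  0.016 ]
s c3 [ 0.5151 -0.057   0.016 ]
knob top [ 0.60561854 -0.09183154  0.082     ] [ 0.60660168 -0.08955039  0.082     ] [ 0.60675433 -0.091304    0.08097227]
spot tri [0.57731558 0.09742332 0.0791349 ]
probe top tri [ 0.56963225 -0.32643298  0.13513002] [ 0.56768047 -0.32705914  0.137     ] [ 0.57255195 -0.32663919  0.137     ]
scriber top [ 0.46892887 -0.33626687  0.12966755] punch [ 0.51878218 -0.3312393   0.10545231]
rack a [ 0.6039312  -0.34996031  0.062     ]
rack b [ 0.43915113 -0.36596466  0.062     ]
rack c [ 0.42982111 -0.31687934  0.062     ]
rack d [ 0.59707176 -0.29772071  0.062     ]
```

Run:
```python
from h import *
L=np.array([(100,-145),(-100,-145),(-100,115),(100,115),(100,-145),(-100,-145)])/1e3
W=np.array([(.7023,-.0132),(.5112,-.0551),(.4508,.1938),(.6495,.2367),(.7116,-.0192),(.5151,-.057)])
lm,wm=L.mean(0),W.mean(0); H=(L-lm).T@(W-wm)
yaw=np.arctan2(H[0,1]-H[1,0],H[0,0]+H[1,1]); c,s=np.cos(yaw),np.sin(yaw); M=np.array([[c,-s],[s,c]])
o=wm-M@lm; print(yaw,o,(W-(L@M.T+o)).round(4).tolist())
f=lambda x,y:(M@[x,y]+o).round(4)
piv=f(0,-.115); print('piv',piv); k=np.array([.606,-.0908]); d=k-piv; print('knob r',np.hypot(*d),'local',M.T@d,'cam',np.arctan2(-(M.T@d)[0],-(M.T@d)[1]))
print('knob locked',f(-.09,-.115))
sp=np.array([.5773,.0974]); print('spot local',M.T@(sp-o))
st=monitor.read_state(); print(st['tool_pos'])
```

```text
0.22279177400643443 [0.57719439 0.10455826] [[-0.0045, 0.0016], [-0.0005, 0.0039], [-0.0035, -0.0008], [0.0002, -0.0021], [0.0048, -0.0044], [0.0034, 0.002]]
piv [ 0.6026 -0.0076]
knob r 0.08326944217418537 local [-0.01506734 -0.0818949 ] cam 0.1819491147452303
knob locked [ 0.5148 -0.0275]
spot local [-0.00147864 -0.00700467]
[ 0.21733134 -0.55879828  0.22581557]
```

```bash
python3 -m inch '[[[-30,0,-17,0,0,0],[-44,0,-25,0,0,0],[-46,0,-25,0,0,0],[-46,0,-25,0,0,0],[-46,0,-25,0,0,0],[-46,0,-25,0,0,0],[-46,0,-25,0,0,0],[-46,0,-25,0,0,0]]]' 40
python3 -m inch '[[[-46,0,-25,0,0,0],[-46,0,-25,0,0,0],[-46,0,-25,0,0,0],[-44,0,-28,0,0,0]]]'
python3 -m inch '[[[0,0,0,0,-0.18,0],[0,0,0,0,-0.18,0],[0,0,0,0,-0.18,0],[0,0,0,0,-0.18,0],[0,0,0,0,-0.18,0],[0,0,0,0,-0.18,0],[0,0,0,0,-0.175,0]]]'
python3 - <<'E'
from h import *
s=monitor.read_state(); print(s['t'],s['tool_pos'],s['opening'],s['q'].round(3) if hasattr(s['q'],'round') else s['q']); print(R.from_rotvec(s['orientation']).as_matrix().round(3))
snap('wrist','wrist1');snap('scene','scene1')
E
```

```text
t: 1.15
tool_pos: [0.4749, -0.2519, 0.2265]
orientation: [-0.379, 2.019, -2.019]
force: [0.5, -1.4, -0.3]
opening: 0.0401
t: 1.65
tool_pos: [0.6072, -0.09, 0.2263]
orientation: [-0.379, 2.019, -2.019]
force: [0.6, -0.1, 0.1]
opening: 0.04
t: 2.52
tool_pos: [0.6062, -0.0914, 0.2262]
orientation: [-1.238, 1.165, -1.164]
force: [0.8, -0.3, 0.2]
opening: 0.04
2.525 [ 0.60615678 -0.09143598  0.22619075] 0.04004731281392231 [-0.233  0.166  1.45  -0.     1.527 -0.294]
[[ 0.061 -0.001  0.998]
 [-0.998  0.     0.061]
 [-0.    -1.    -0.001]]
```

View pics/wrist1.png

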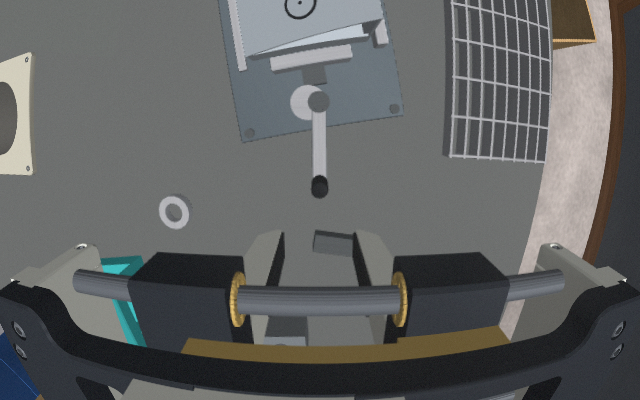

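View pics/scene1.png

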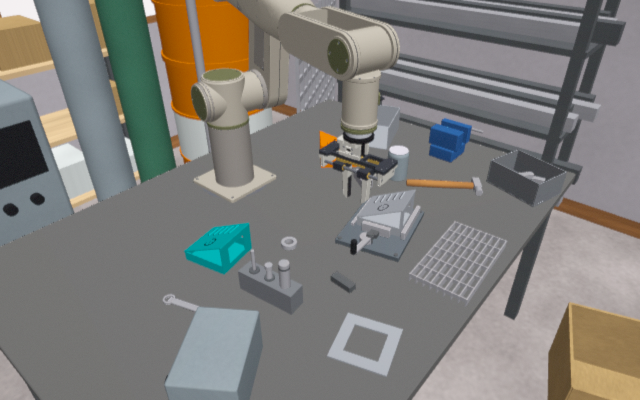

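```bash
cat >> h.py <<'E'
def wray(c,u,v):
    a=np.array([(u-c['cx'])/c['fx'],(v-c['cy'])/c['fy']]); th=np.linalg.norm(a)
    d=np.r_[a/th*np.sin(th),np.cos(th)]
    Rm=cv2.Rodrigues(np.array(c['rvec']))[0]; return -Rm.T@np.array(c['tvec']).ravel(),Rm.T@d
def wonz(c,u,v,z):
    o,d=wray(c,u,v); return o+d*(z-o[2])/d[2]
E
python3 - <<'E'
from h import *
c=load('wrist1')
print(wonz(c,320,182,.082),wonz(c,318,101,.07), wonz(c,305,102,.03))
for u,v in [(241,142),(404,115)]: print(wonz(c,u,v,.016))
E
```

```text
[ 0.60781862 -0.08310779  0.082     ] [ 0.60090213 -0.00290211  0.07      ] [ 0.58624558 -0.002958    0.03      ]
[ 0.51072169 -0.05326268  0.016     ]
[ 0.7048324  -0.00800071  0.016     ]
```

```bash
python3 -m inch '[[[0,40,0,0,0,0],[0,50,0,0,0,0],[0,40,0,0,0,0],[0,25,0,0,0,0],[0,13,0,0,0,0],[0,0,0,0,0,0]]]'
python3 - <<'E'
from h import *
snap('wrist','wrist2')
E
```

```text
t: 3.38
tool_pos: [0.6058, -0.0914, 0.0579]
orientation: [-1.235, 1.171, -1.169]
force: [-0.1, -0.8, 0.2]
opening: 0.0403
```

View pics/wrist2.png

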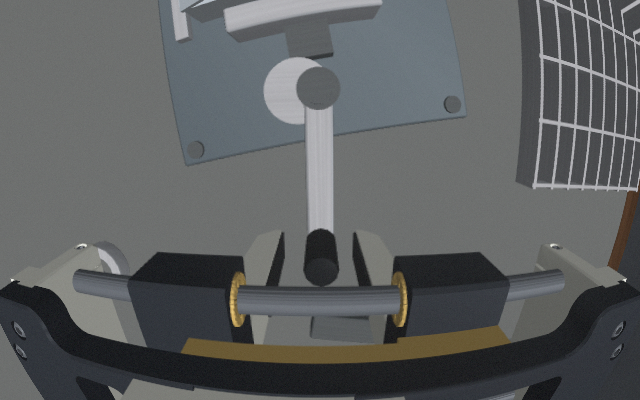

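```bash
python3 -m inch '[[[0,0,0,0,0,0],[0,0,0,0,0,0],[0,0,0,0,0,0]]]' 24
python3 -m inch '[[[-0.7,0,-8,0,0.09,0],[-0.7,0,-8,0,0.09,0],[-0.7,0,-8,0,0.09,0],[-0.7,0,-8,0,0.09,0]]]'
python3 -m inch '[[[-0.7,0,-8,0,0.09,0],[-0.7,0,-8,0,0.09,0],[-0.7,0,-8,0,0.09,0],[-0.7,0,-8,0,0.09,0]]]'
python3 - <<'E'
from h import *
snap('wrist','wrist3')
E
```

```text
t: 3.8
tool_pos: [0.6068, -0.0916, 0.0594]
orientation: [-1.234, 1.168, -1.169]
force: [-0.1, -0.4, -0.1]
opening: 0.0243
t: 4.3
tool_pos: [0.5753, -0.0867, 0.0593]
orientation: [-1.046, 1.431, -1.434]
force: [0.4, -1.1, -0.1]
opening: 0.0242
t: 4.8
tool_pos: [0.5476, -0.0706, 0.0592]
orientation: [-0.814, 1.681, -1.683]
force: [1.3, -2.0, -0.0]
opening: 0.0239
```

View pics/wrist3.png

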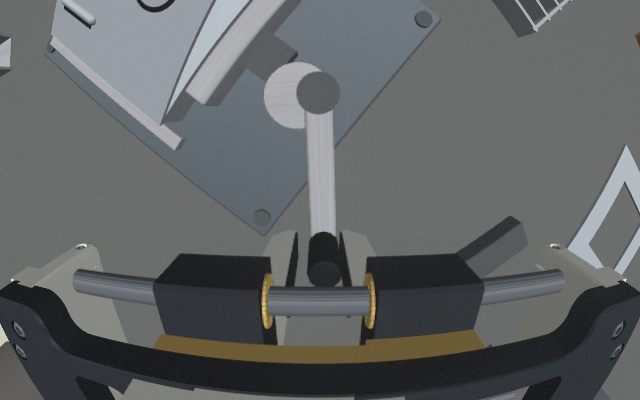

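```bash
python3 -m inch '[[[-0.7,0,-8,0,0.09,0],[-0.7,0,-8,0,0.09,0],[-0.7,0,-8,0,0.09,0],[-0.7,0,-8,0,0.09,0]]]'
python3 -m inch '[[[-0.7,0,-8,0,0.09,0],[-0.7,0,-8,0,0.09,0],[-0.7,0,-8,0,0.09,0],[0,0,0,0,0,0]]]'
python3 - <<'E'
from h import *
snap('wrist','wrist4')
E
```

```text
t: 5.35
tool_pos: [0.5273, -0.0458, 0.0591]
orientation: [-0.534, 1.913, -1.915]
force: [-0.6, -3.5, 0.2]
opening: 0.0243
t: 5.85
tool_pos: [0.5185, -0.0226, 0.0589]
orientation: [-0.29, 2.072, -2.072]
force: [0.1, -0.5, 0.3]
opening: 0.0236
```

View pics/wrist4.png

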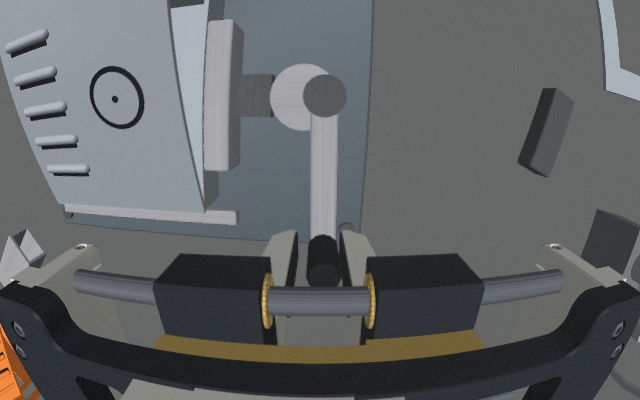

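```bash
python3 -m inch '[[[0,0,-4,0,0.03,0],[0,0,-2,0,0.0,0],[0,0,0,0,0,0]]]'
python3 -m inch '[[[0,0,-2,0,0.02,0],[0,0,-1,0,0.0,0],[0,0,0,0,0,0]]]'
python3 - <<'E'
from h import *
snap('wrist','wrist5')
E
```

```text
t: 6.28
tool_pos: [0.5176, -0.019, 0.0589]
orientation: [-0.257, 2.087, -2.094]
force: [3.2, -8.9, -3.3]
opening: 0.0242
t: 6.65
tool_pos: [0.5178, -0.0186, 0.059]
orientation: [-0.235, 2.093, -2.109]
force: [8.1, -22.0, -9.1]
opening: 0.0242
```

View pics/wrist5.png

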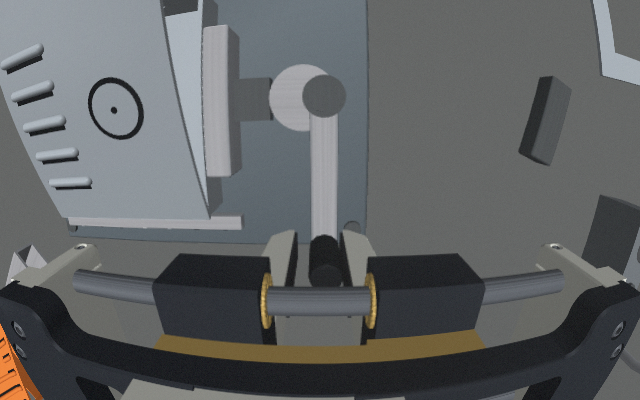

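```bash
python3 -m inch '[[[0,0,5,0,0,0],[0,0,2,0,0,0],[0,0,0,0,0,0],[0,-15,0,0,0,0],[0,-30,0,0,0,0],[0,-50,0,0,0,0],[0,-50,0,0,0,0],[0,-25,0,0,0,0]]]' 36
python3 - <<'E'
from h import *
s=monitor.read_state(); print(s['q'])
print(R.from_rotvec(s['orientation']).as_matrix().round(3),s['force'])
c=snap('wrist','wrist6'); snap('top','top6'); snap('scene','scene6')
E
```

```text
t: 7.7
tool_pos: [0.519, -0.0208, 0.2336]
orientation: [-0.233, 2.098, -2.101]
force: [1.5, -0.6, -0.1]
opening: 0.0359
[-1.38954404e-01 -9.74135537e-02  1.70583516e+00  1.52869042e-04
  1.52744767e+00  1.20550443e+00]
[[-0.974  0.006  0.224]
 [-0.224 -0.001 -0.974]
 [-0.005 -1.     0.002]] [ 1.45536425 -0.64158802 -0.07866251]
```

View pics/wrist6.png

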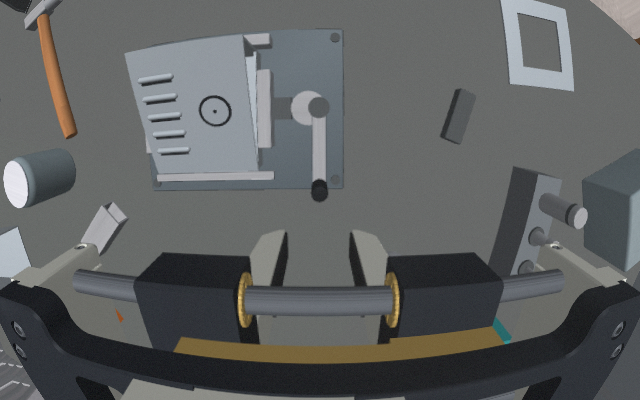

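View pics/top6.png

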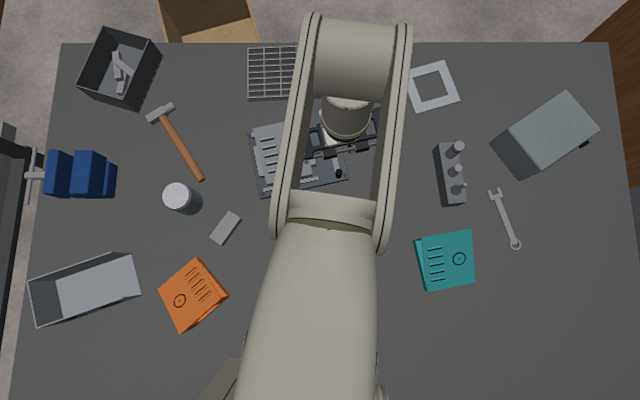

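```bash
python3 -m inch '[[[3,0,30,0,0,0],[3,0,50,0,0,0],[3,0,50,0,0,0],[3,0,50,0,0,0],[3,0,50,0,0,0],[3,0,50,0,0,0],[2,0,29,0,0.117,0],[0,0,0,0,0,0]]]' 70
python3 - <<'E'
from h import *
s=monitor.read_state()
print(R.from_rotvec(s['orientation']).as_matrix().round(3),s['force'],s['tool_pos'])
c=snap('wrist','wrist7'); snap('top','top7'); snap('scene','scene7')
E
```

```text
t: 8.85
tool_pos: [0.5662, -0.328, 0.2259]
orientation: [-0.118, 2.171, -2.166]
force: [-0.5, 0.7, -1.0]
opening: 0.0701
[[-0.994 -0.003  0.106]
 [-0.106  0.002 -0.994]
 [ 0.003 -1.    -0.002]] [-0.48244998  0.66940757 -1.00308242] [ 0.5661988  -0.32799235  0.22590709]
```

View pics/wrist7.png

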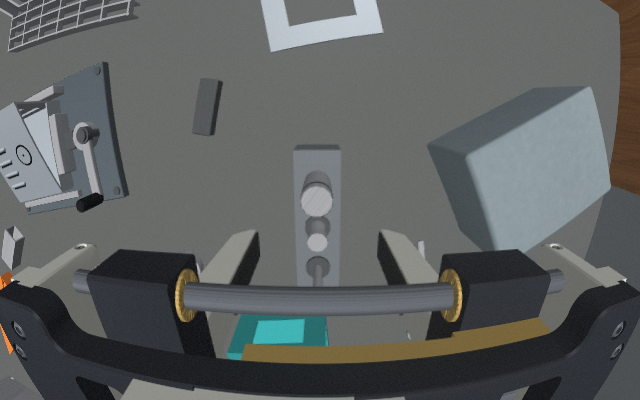

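View pics/top7.png

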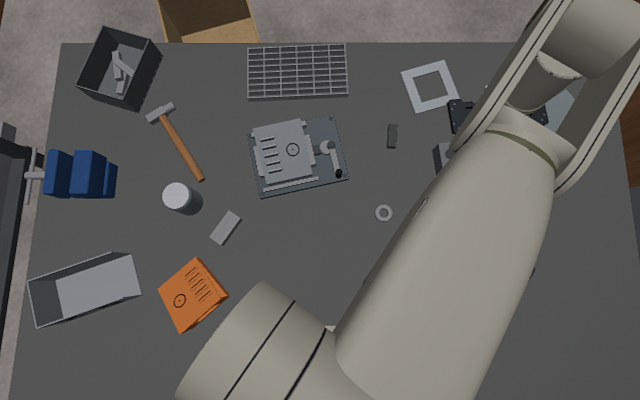

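View pics/scene7.png

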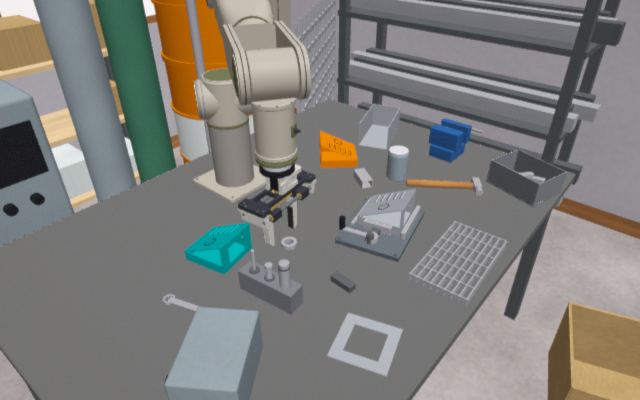

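Run:
```python
from h import *
w=load('wrist7')
print('probe top',wonz(w,316,200,.137),'punch',wonz(w,317,242,.106))
a=w['image'][140:300,240:400]; 
t=load('top7')['image'][105:205,235:365]; s=load('scene7')['image'][180:260,325:430]
r=lambda i:cv2.resize(i,(780//2,300),interpolation=cv2.INTER_CUBIC)
cv2.imwrite('pics/c7a.png',cv2.resize(a,None,fx=3,fy=3,interpolation=cv2.INTER_CUBIC))
cv2.imwrite('pics/c7t.png',cv2.resize(t,None,fx=5,fy=5,interpolation=cv2.INTER_CUBIC))
cv2.imwrite('pics/c7s.png',cv2.resize(s,None,fx=6,fy=6,interpolation=cv2.INTER_CUBIC))
```

```text
probe top [ 0.57049782 -0.32514703  0.137     ] punch [ 0.51963564 -0.3311228   0.106     ]
```

View pics/c7a.png

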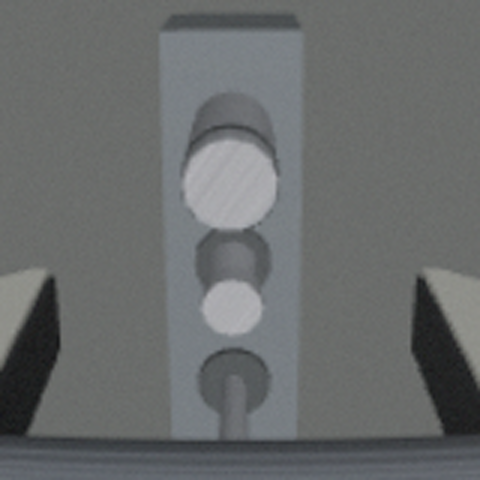

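View pics/c7t.png

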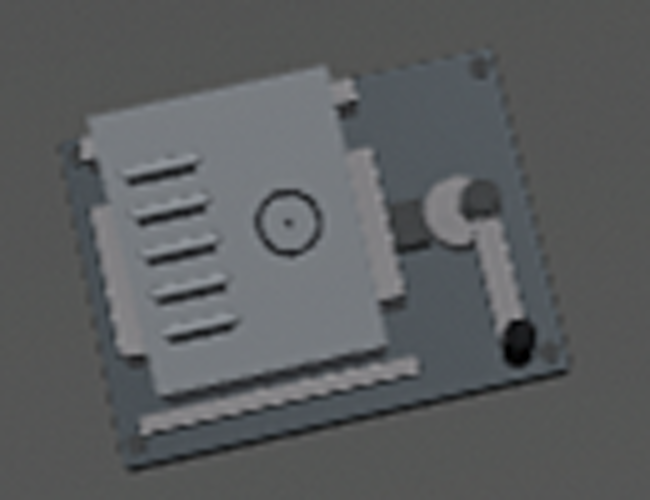

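View pics/c7s.png

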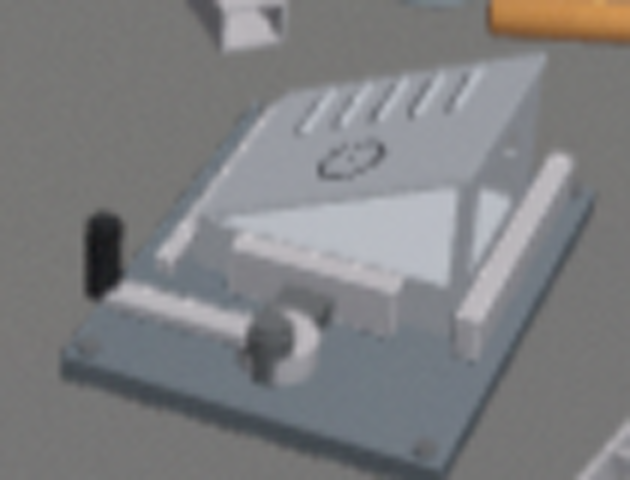

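Run:
```python
from h import *
t=load('top7'); s=load('scene7')
sp=tri([(t,292.8,149.4),(s,383.5,206.5)]); print('spot',sp, proj(t,sp),proj(s,sp))
sp0=tri([(t,225+208/3,95+162/3),(s,220+587/3.6,180+98/3.6)]); print('moved',sp-sp0)
# back top edge of housing corners, z=.111
for u,v in [(325,65),(90,120)]: print('back',onz(t,235+u/5,105+v/5,.111))
for u,v in [(385,345),(157,395)]: print('front',onz(t,235+u/5,105+v/5,.046))
print('end stop',[onz(t,235+u/5,105+v/5,.04) for u,v in [(103,205),(140,355)]])
```

```text
spot [0.5761727  0.10157056 0.0791285 ] [[292.62869541 149.20015213]] [[383.27559597 206.56225877]]
moved [-1.14288389e-03  4.14723414e-03 -6.40538043e-06]
back [0.65241106 0.0808259  0.111     ]
back [0.62126291 0.20530454 0.111     ]
front [0.51562297 0.04930055 0.046     ]
front [0.48657242 0.17508552 0.046     ]
end stop [array([0.59826616, 0.21055632, 0.04      ]), array([0.51079749, 0.18636792, 0.04      ])]
```

```bash
python3 -m inch '[[[-4,20,-1.5,0,0,0],[0,45,0,0,0,0],[0,40,0,0,0,0],[0,17,0,0,0,0],[0,5,0,0,0,0],[0,0,0,0,0,0]]]'
python3 - <<'E'
from h import *
snap('wrist','wrist8');snap('scene','scene8')
E
```

```text
t: 9.75
tool_pos: [0.5719, -0.3249, 0.1028]
orientation: [-0.117, 2.164, -2.166]
force: [-0.7, 0.0, 0.2]
opening: 0.0699
```

View pics/wrist8.png

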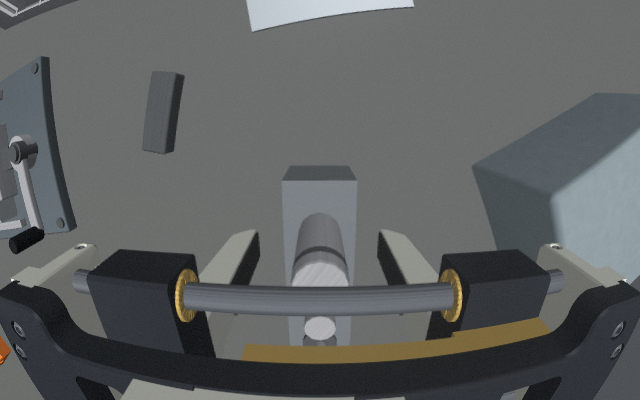

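View pics/scene8.png

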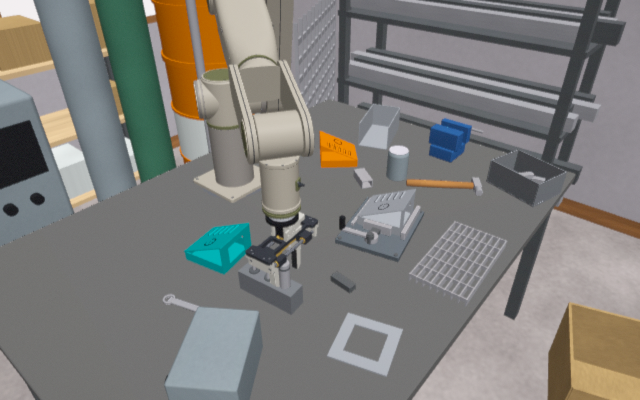

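```bash
python3 -m inch '[[[0,0,0,0,0,0],[0,0,0,0,0,0],[0,0,0,0,0,0],[0,0,0,0,0,0],[0,0,0,0,0,0],[0,0,0,0,0,0]]]' 20 45
python3 - <<'E'
from h import *
snap('wrist','wrist9');s=monitor.read_state(); print(s['opening'],s['tool_pos'],s['force'])
E
```

```text
t: 10.6
tool_pos: [0.5712, -0.3248, 0.1017]
orientation: [-0.118, 2.165, -2.166]
force: [-0.4, 0.3, 0.8]
opening: 0.0276
0.02703177616157168 [ 0.57117626 -0.3247887   0.10164101] [-0.33744954 -0.9496295   1.32805567]
```

View pics/wrist9.png

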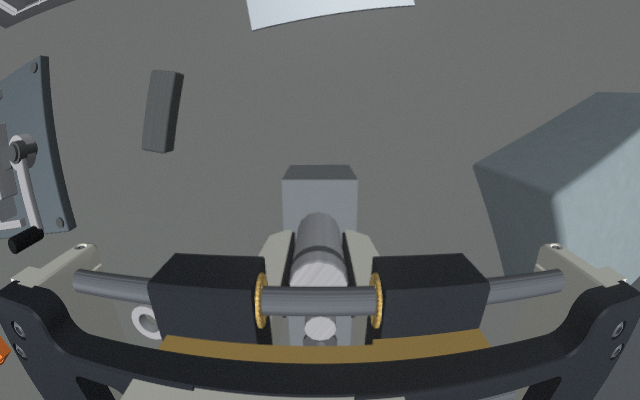

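```bash
python3 -m inch '[[[0,-8,0,0,0,0],[0,-15,0,0,0,0],[0,-22,0,0,0,0],[0,-25,0,0,0,0],[0,-30,0,0,0,0],[0,-30,0,0,0,0],[0,-20,0,0,0,0],[0,0,0,0,0,0]]]'
python3 - <<'E'
from h import *
snap('wrist','wrist10');snap('scene','scene10');s=monitor.read_state(); print(s['opening'],s['tool_pos'],s['force'],s['q'])
a=load('scene10')['image'][160:320,200:440];cv2.imwrite('pics/c10.png',cv2.resize(a,None,fx=3.3,fy=3.3,interpolation=cv2.INTER_CUBIC))
E
```

```text
t: 11.65
tool_pos: [0.5722, -0.3253, 0.2548]
orientation: [-0.114, 2.161, -2.167]
force: [0.1, 0.5, -1.9]
opening: 0.028
0.02765767564114785 [ 0.5709564 -0.3245192  0.2509302] [-0.70390756  1.53859499 -2.50182483] [-5.94907036e-01  2.76483814e-01  1.27841512e+00  4.08753056e-05
  1.58757871e+00  8.67045798e-01]
```

View pics/c10.png

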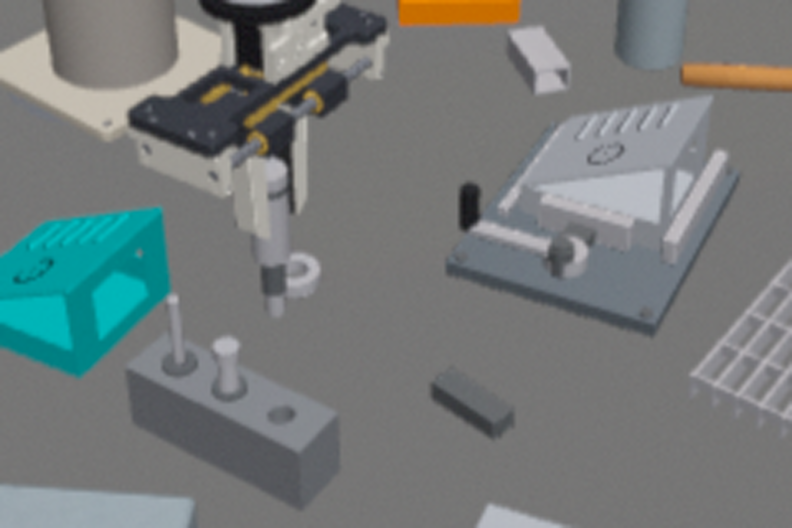

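```bash
cat > goal.py <<'E'
from h import *
yaw=.225; ex=np.array([np.cos(yaw),np.sin(yaw),0]); ey=np.array([-np.sin(yaw),np.cos(yaw),0]); ez=np.array([0,0,1.])
a=np.deg2rad(25); n=-np.sin(a)*ex+np.cos(a)*ez
spot=np.array([.5760,.1014,.0789])
Y=-n; Z=-ey; X=np.cross(Y,Z); G=np.c_[X,Y,Z]
def go(h,off=(0.,.0897,0.)):
    s=monitor.read_state(); C=R.from_rotvec(s['orientation']).as_matrix()
    print('rot',(R.from_matrix(C.T@G)).as_rotvec().round(4))
    tip=s['tool_pos']+C@np.array(off); print('tip',tip.round(4))
    d=spot+n*h-tip
    print('shift in current axes',(C.T@d*1e3).round(1),'in goal axes, after turn about TCP',(G.T@(spot+n*h-G@np.array(off)-s['tool_pos'])*1e3).round(1))
    return s,C,tip
E
python3 - <<'E'
from goal import *
s,C,tip=go(.04); c=load('scene10'); print(proj(c,tip),'seen 283.6 255.5')
print(proj(c,tip+np.array([0,0,.125])),'top seen',200+272/3.3,160+172/3.3)
E
```

```text
rot [-0.0247 -0.1144  0.4365]
tip [ 0.5709 -0.3245  0.1612]
shift in current axes [ -34.6   46.3 -420.8] in goal axes, after turn about TCP [ -17.9   68.4 -414.1]
[[283.81278248 254.82040586]] seen 283.6 255.5
[[281.13396142 211.61170682]] top seen 282.42424242424244 212.12121212121212
```

```bash
python3 -m inch '[[[0,0,0,-0.006,-0.029,0.109],[0,0,0,-0.006,-0.029,0.109],[0,0,0,-0.006,-0.029,0.109],[0,0,0,-0.006,-0.029,0.109],[0,0,-20,0,0,0],[0,0,-40,0,0,0],[0,0,-50,0,0,0],[0,0,-50,0,0,0]]]'
python3 -m inch '[[[-4,0,-50,0,0,0],[-4,0,-50,0,0,0],[-4,0,-50,0,0,0],[-4,0,-45,0,0,0],[-2,0,-35,0,0,0],[0,0,-24,0,0,0],[0,0,0,0,0,0],[0,0,0,0,0,0]]]'
python3 - <<'E'
from goal import *
s,C,tip=go(.04); print(s['force'],s['opening'],s['q'])
snap('scene','scene11'); a=load('scene11')['image'][100:260,280:520];cv2.imwrite('pics/c11.png',cv2.resize(a,None,fx=3.3,fy=3.3,interpolation=cv2.INTER_CUBIC))
E
```

```text
t: 12.75
tool_pos: [0.5338, -0.1672, 0.2489]
orientation: [0.203, 1.937, -1.841]
force: [1.0, -0.3, -1.5]
opening: 0.0277
t: 13.75
tool_pos: [0.4938, 0.082, 0.2573]
orientation: [0.202, 1.934, -1.842]
force: [-0.0, -0.9, -1.3]
opening: 0.0274
rot [-0.0008  0.0022  0.0019]
tip [0.5306 0.0903 0.1759]
shift in current axes [-1.5 67.7 -0.7] in goal axes, after turn about TCP [-1.2 67.7 -0.6]
[-0.02964715 -0.92048258 -1.25392746] 0.027415930731296792 [-0.0105991  -0.62047512  2.12712386  0.10423818  1.21269291  1.31760201]
```

View pics/c11.png

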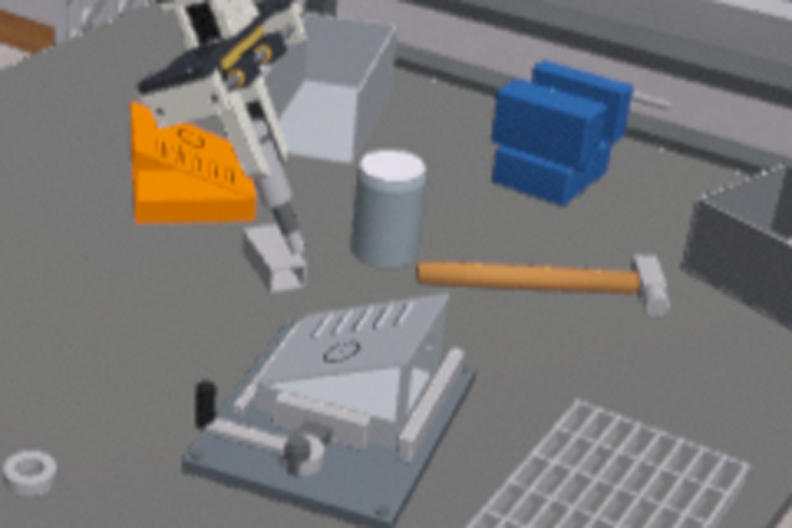

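```bash
python3 -m inch '[[[-1,25,-0.5,0,0,0],[0,30,0,0,0,0],[0,20,0,0,0,0],[0,10,0,0,0,0],[0,0,0,0,0,0],[0,0,0,0,0,0]]]'
python3 - <<'E'
from goal import *
s,C,tip=go(.0); print(s['force'],s['opening'])
c=snap('scene','scene12'); print(proj(c,[tip,spot])); a=c['image'][130:250,300:480];cv2.imwrite('pics/c12.png',cv2.resize(a,None,fx=4.4,fy=4.4,interpolation=cv2.INTER_CUBIC))
snap('wrist','wrist12'); snap('top','top12')
E
```

```text
t: 14.55
tool_pos: [0.5305, 0.0907, 0.183]
orientation: [0.205, 1.932, -1.841]
force: [0.4, -0.4, -1.4]
opening: 0.0276
rot [-0.0014  0.0015 -0.0013]
tip [0.5675 0.099  0.1018]
shift in current axes [ 1.7 24.4 -0.5] in goal axes, after turn about TCP [ 1.6 24.4 -0.3]
[ 0.38256429 -0.38784156 -1.4026179 ] 0.027628446510103717
[[380.95390975 199.73207553]
 [383.19194141 206.62789617]]
```

View pics/c12.png

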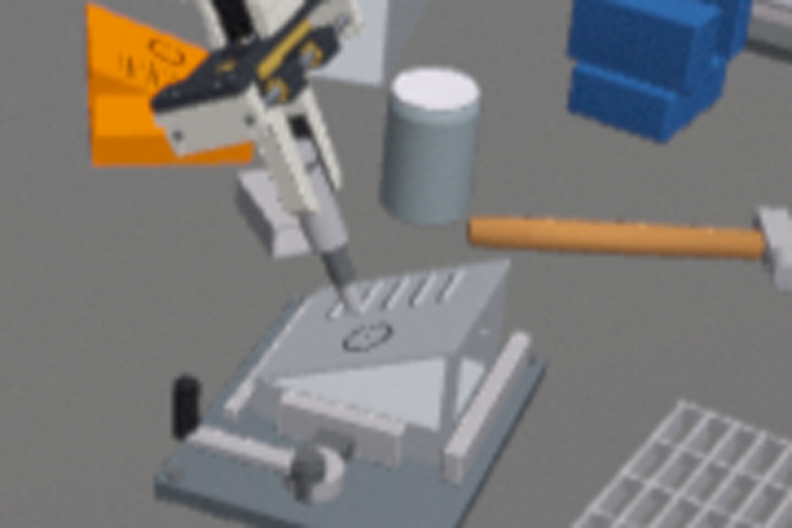

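View pics/wrist12.png

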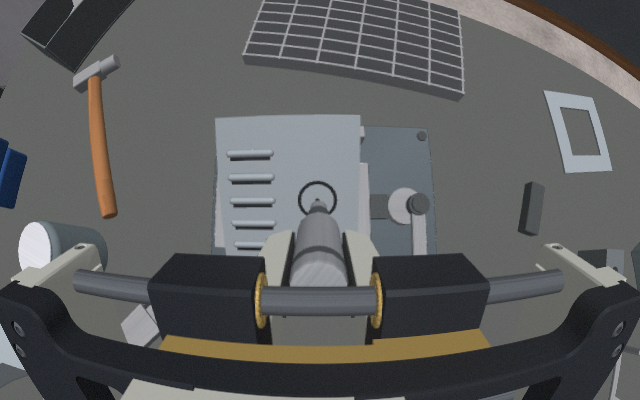

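```bash
python3 -m inch '[[[1.5,6,-0.5,0,0,0],[0,6,0,0,0,0],[0,5,0,0,0,0],[0,3,0,0,0,0],[0,0,0,0,0,0],[0,0,0,0,0,0]]]'
python3 - <<'E'
from goal import *
s,C,tip=go(.0); f=[]
print((C.T@np.array(s['force'])).round(2))
c=snap('scene','scene13'); print(proj(c,[tip,spot])); a=c['image'][160:240,330:450];cv2.imwrite('pics/c13.png',cv2.resize(a,None,fx=6,fy=6,interpolation=cv2.INTER_CUBIC))
snap('wrist','wrist13');a=load('wrist13')['image'][150:250,250:390];cv2.imwrite('pics/c13w.png',cv2.resize(a,None,fx=5,fy=5,interpolation=cv2.INTER_CUBIC))
E
```

```text
t: 15.45
tool_pos: [0.5369, 0.0931, 0.1633]
orientation: [0.204, 1.933, -1.841]
force: [-0.8, 0.3, -1.4]
opening: 0.0275
rot [-0.001   0.0019 -0.0002]
tip [0.5739 0.1015 0.082 ]
shift in current axes [-0.5  3.7  0.5] in goal axes, after turn about TCP [-0.5  3.7  0.6]
[ 1.25  0.95 -0.48]
[[382.69938157 205.52428237]
 [383.19194141 206.62789617]]
```

View pics/c13.png

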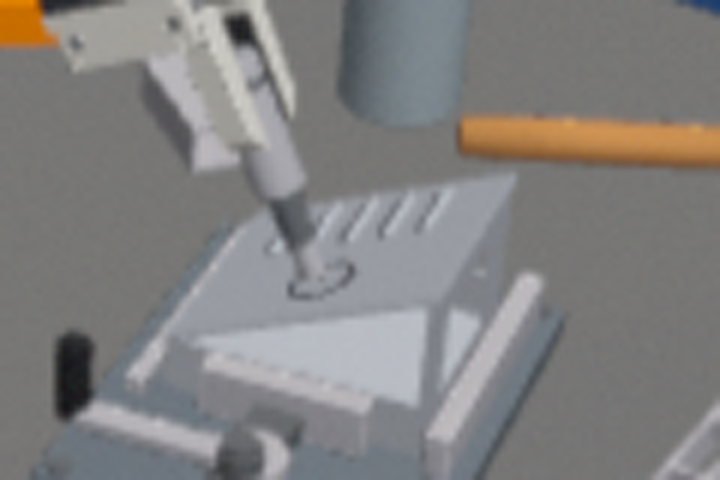

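View pics/c13w.png

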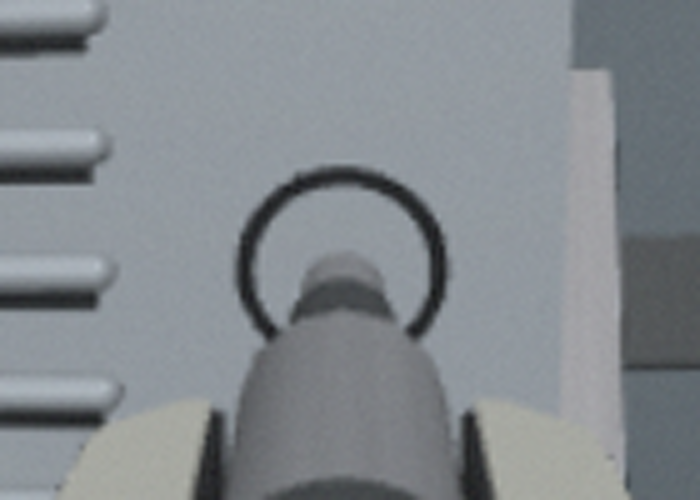

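Run:
```python
from goal import *
s,C,tip=go(.0); c=load('wrist13'); Rm=cv2.Rodrigues(np.array(c['rvec']))[0]
def wp(P):
    p=Rm@P+np.array(c['tvec']).ravel(); th=np.arctan2(np.hypot(p[0],p[1]),p[2]); k=c['fx']*th/np.hypot(p[0],p[1])
    return (np.array([c['cx']+k*p[0],c['cy']+k*p[1]])-[250,150])*5
ex2=np.cross(ey,n)
print('spot',wp(spot),'ring up/down',wp(spot+ex2*.0165),wp(spot-ex2*.0165),wp(spot+ey*.0165),wp(spot-ey*.0165))
print('tip',wp(tip),'rim up',wp(tip+ex2*.007),'rim side',wp(tip+ey*.007))
print('tip if on surface',wp(tip-n*.0037))
for P in (tip+n*.02+ex2*.0085,tip+n*.05+ex2*.014,tip+n*.125): print(wp(P))
```

```text
rot [-0.0011  0.0019 -0.0005]
tip [0.574  0.1014 0.0822]
shift in current axes [-0.4  3.8  0.5] in goal axes, after turn about TCP [-0.5  3.8  0.6]
spot [346.29684421 266.68194206] ring up/down [346.57471318 171.22199681] [346.01485506 358.85085037] [248.63030073 266.47373507] [443.91415596 266.8259961 ]
tip [343.48761136 275.44071737] rim up [343.58772787 234.81795979] rim side [301.44305304 275.35638019]
tip if on surface [343.45251819 269.21579228]
[343.8298327  259.23710897]
[344.33988083 281.25225091]
[345.62939801 665.43624764]
```

```bash
python3 -m inch '[[[-2,2,0.3,0,0,0],[0,2,0,0,0,0],[0,1,0,0,0,0],[0,0,0,0,0,0],[0,0,0,0,0,0]]]'
cat > ff.py <<'E'
from goal import *
s,C,tip=go(.0); print((C.T@np.array(s['force'])).round(2))
E
python3 ff.py; python3 -m inch '[[[0,1,0,0,0,0],[0,1,0,0,0,0],[0,0,0,0,0,0],[0,0,0,0,0,0]]]';python3 ff.py
```

```text
t: 16.18
tool_pos: [0.5407, 0.0936, 0.1596]
orientation: [0.204, 1.933, -1.841]
force: [0.1, 0.2, -0.7]
opening: 0.0275
rot [-0.001   0.0019 -0.0001]
tip [0.5777 0.102  0.0783]
shift in current axes [ 1.4 -1.3  0.2] in goal axes, after turn about TCP [ 1.4 -1.3  0.3]
[ 0.2   0.73 -0.16]
t: 16.68
tool_pos: [0.5416, 0.0938, 0.1578]
orientation: [0.204, 1.933, -1.841]
force: [-1.0, -0.6, -0.1]
opening: 0.0274
rot [-0.001   0.0019 -0.0002]
tip [0.5786 0.1022 0.0765]
shift in current axes [ 1.4 -3.3  0.2] in goal axes, after turn about TCP [ 1.4 -3.3  0.3]
[ 1.1  -0.36  0.36]
```

```bash
cat > favg.py <<'E'
from goal import *
F=[]
for i in range(16):
    c=optics.read_camera('wrist'); s=monitor.read_state(); C=R.from_rotvec(s['orientation']).as_matrix(); F.append(C.T@np.array(s['force']))
F=np.array(F); print(F.mean(0).round(2),(F.std(0)/4).round(2)); go(0)
np.savez('pics/wristL.npz',**c); a=c['image'][150:250,250:390];cv2.imwrite('pics/cw_%d.png'%(s['t']*100),cv2.resize(a,None,fx=5,fy=5,interpolation=cv2.INTER_CUBIC)); print('cw_%d'%(s['t']*100))
E
python3 favg.py; python3 -m inch '[[[0,1,0,0,0,0],[0,1,0,0,0,0],[0,0,0,0,0,0],[0,0,0,0,0,0]]]';python3 favg.py
```

```text
[ 0.66 -0.55  0.21] [0.13 0.09 0.14]
rot [-0.001   0.0019 -0.0002]
tip [0.5786 0.1022 0.0764]
shift in current axes [ 1.4 -3.4  0.2] in goal axes, after turn about TCP [ 1.4 -3.4  0.3]
cw_1747
t: 17.98
tool_pos: [0.5424, 0.094, 0.156]
orientation: [0.204, 1.933, -1.841]
force: [-1.7, -0.6, 1.9]
opening: 0.0275
[ 0.61 -1.98  0.34] [0.12 0.09 0.11]
rot [-0.001   0.0019 -0.0002]
tip [0.5794 0.1024 0.0746]
shift in current axes [ 1.4 -5.4  0.2] in goal axes, after turn about TCP [ 1.4 -5.4  0.3]
cw_1877
```

```bash
python3 -m inch '[[[0,1,0,0,0,0],[0,0,0,0,0,0],[0,0,0,0,0,0]]]';python3 favg.py
python3 - <<'E'
from h import *
c=snap('scene','scene14');a=c['image'][160:240,330:450];cv2.imwrite('pics/c14.png',cv2.resize(a,None,fx=6,fy=6,interpolation=cv2.INTER_CUBIC)); snap('top','top14')
E
cp pics/$(ls -t pics | grep ^cw_ | head -1) pics/c14w.png
```

```text
t: 19.15
tool_pos: [0.5428, 0.0941, 0.155]
orientation: [0.204, 1.933, -1.841]
force: [-2.7, -0.3, 2.2]
opening: 0.0275
[ 0.47 -2.37  0.31] [0.09 0.1  0.14]
rot [-0.001   0.0019 -0.0002]
tip [0.5798 0.1025 0.0737]
shift in current axes [ 1.4 -6.3  0.2] in goal axes, after turn about TCP [ 1.4 -6.3  0.3]
cw_1995
```

View pics/c14.png

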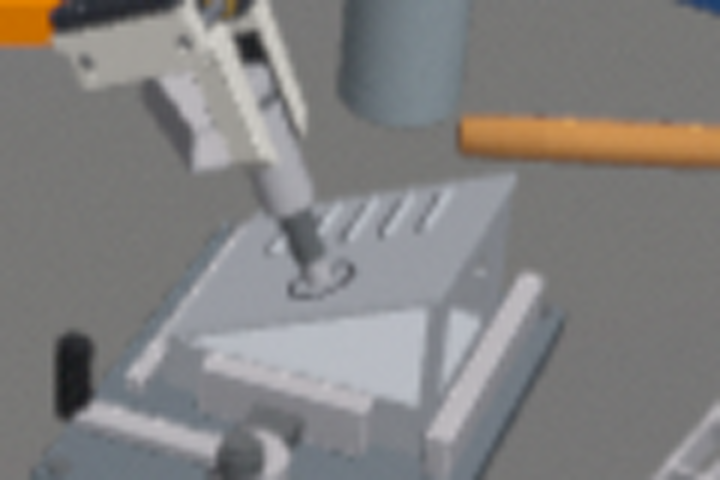

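View pics/c14w.png

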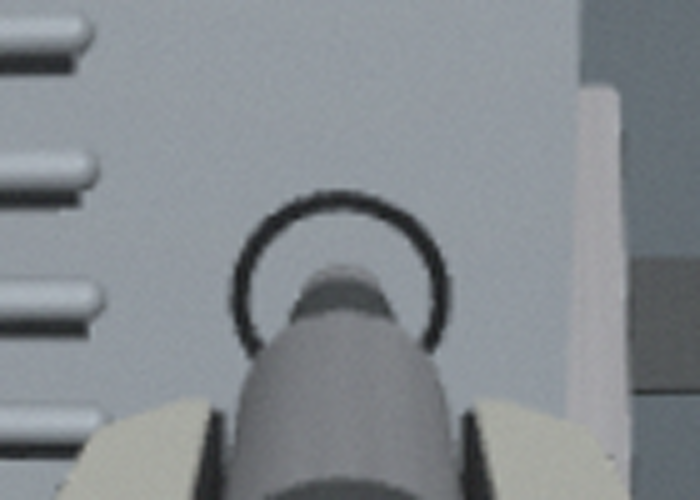

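View pics/scene14.png

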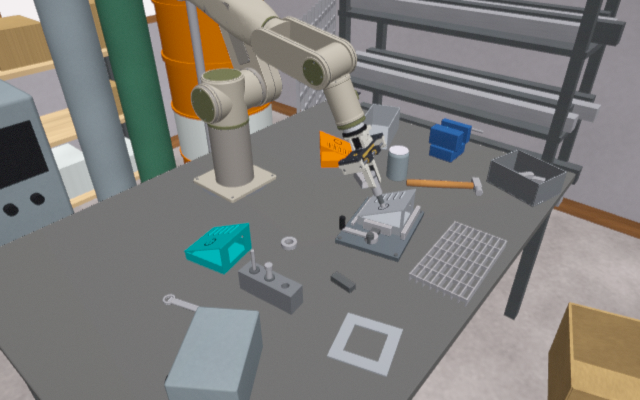

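```bash
python3 -c "
from plant import robot
print(robot.close_job())"
```

```text
the job is handed in; nothing more can be done
None
```

I swung the cam lever to its locked stop, took the thick probe from the end rack socket, and handed the job in with its foot pressed inside the scribed ring. The hand-in gives no verdict, so the results below are my own last measurements.

- **Clamp:** the lever met its stop with about 24 N at the fingers. In the later camera views it lay along the fixture's -x, with the housing visually against the end stop. The housing had moved about 4.3 mm. I did not measure its final position against the 17.8 mm mark directly.
- **Pressing force:** about 3.5 to 4 N, roughly 5 to 6 mm into the spring. The slope between two averaged force readings was 0.71 N/mm, which matches the 0.7 N/mm given.
- **Foot position:** the last wrist picture puts the foot about 1.5 mm from the ring centre. The arm's own readings put it 1.4 mm off, but in the up-slope direction rather than down-slope. The two checks disagree by about 3 mm, and both are inside the 8 mm limit.
- **Squareness:** the gripper was within 0.003 rad of my estimate of the face normal. The probe sat about 0.02 rad off in the grip, by a wrist view taken just before contact.
- **Other things:** the scriber, punch, tube, spacer, parallel and tin looked undisturbed in the last overall picture. The run took about 20 s.

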